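# Stack the mixing cup and close the caddy's sliding divider on the stack

### The arm

A 6-joint arm with a two-finger parallel gripper is mounted at the origin on the work surface. World frame = base frame: x ahead of the robot, y to its left, z up, the work surface at z = 0. Lengths are in m, angles in degrees, forces in N, time in s.
With the tool pointing down it reaches from about 0.4 to 0.925 m from the base axis. Payload 3.4 kg.
Tool frame: the origin (TCP) lies on the centre line of the jaws, within the pads' length; the fingertips stand 17 mm ahead of it and the grasp point (between the pads) lies 2 mm behind it; z points along the fingers, x is the direction in which the jaws open and shut, and the axes are right-handed (so a half turn about z gives the same grasp; the last joint's range is limited). The gripper opens to 85 mm and grips with 20 to 120 N. Pads are 22 mm wide; open, the fingers measure 114 mm over their backs; the gripper's body (76 mm by 85 mm) begins 54 mm behind the grasp point. The pads swing forward as they close: fully open they stand 13 mm farther back than shut.
Start: joints at [-80.357, 17.578, 86.31, -0, 76.112, -4.211], TCP at [0.138, -0.558, 0.248] pointing down, gripper open.
Joint ranges: [-179.03, 179.03], [-60, 130.46], [8.19, 133.38], [-81.62, 261.62], [5.75, 156.47], [-153.77, 153.77]. Speed limits (degrees/s): [147.25, 147.25, 180, 180, 180, 180].

### API

Orientations are given as a 3x3 rotation matrix whose columns are the frame's x, y, z axes.
In Python, from rig import robot gives the robot as it stands.
- The arm moves only by the shell command python3 -m creep 'ROWS'. ROWS is a JSON object of lists of equal length, an entry for each row: "translation": the shift along the world's x, y, z in mm, a list of three; "yaw": the turn about the world's z in rad; "grip": the gripper's target within -1 to 1 (fully open at 1, half-way at 0, shut at -1). A call has 1 to 20 rows; each row shifts and turns the pose as measured when the row begins; what a row does not reach is not made up. A row lasts 1/10 s, in which the tool goes at most 50 mm and 8.59 degrees, less where a joint would pass 70% of its speed; a pose out of reach is approached as far as the arm can. A call is refused whole if a number of a shift passes 50 or a number of a turn 0.15, either way. A call with a gripper value outside its range is refused whole. The fingers move at their own pace and stop on an object; the grip force is fixed at half the most. Time passes only in rows, so rows that do not move let the fingers close. It gives the time, the measured TCP pose, the force and the opening at its end, in the units of the state.
- robot.read_state(): the state, without advancing time (a new reading comes with each control period).
- robot.read_camera(name): name is "scene" or "top" or "wrist"; returns a dict with "frame" (480x640x3 uint8, blue, green, red), "range_z" (480x640 float32, m along the optical axis (not along the pixel's ray), 0 where there is no reading), "intrinsics" (3x3 intrinsics, pixels), "cam_to_world" (4x4, takes a point from camera to world coordinates); the wrist camera has in their place "T_tool_cam" (4x4, takes a point from camera to tool coordinates, whose origin is the TCP and whose axes are the tool frame's). Camera axes: x right, y up, looking along -z (the intrinsics and any distortion apply to the point x, -y, -z); pixel columns grow to the right and rows downward; lengths in m; the calibration is good to about 2 mm. The wrist camera is an equidistant fisheye: a pixel r from the principal point sees the ray r / f radians off the axis. A picture is of the moment at which its call begins: read the wrist's pose just before it.
- robot.close_job(): hands the job in, once; it reports no verdict.
Trained networks look in a picture, given as the dict that the camera call returned (one of the last four; its "shot" number tells which), for a name from the list of things; names that differ only in an ending like _2 or _b are one class to them, and where a whole thing is asked for, a point or a joint stands for the part that bears it (a point fixed in the world has none). Each returns a list of dicts, best first, with "confidence" (0 to 1); they miss things now and then, are a little off and sometimes report something else, mostly with a low value. They report only what shows in the picture. A call takes as long as a camera call. They do not tell look-alikes from the thing itself.
- robot.silhouettes(thing, picture): "region" (480x640 bool, what is visible of it).
- robot.tip_of(thing, picture): "centre" ([x, y, z] in m, in the coordinates of the camera as it stood for that picture, good to about 4 mm: a listed point, or the origin of a listed thing).
The state is a dict: "clock": time; "joint_positions": joint angles; "dq": joint speeds; "effort": joint torques, N m; "ee_pos": TCP position; "eef_rot": TCP orientation; "ft_force": force on the tool from outside, world axes, zero at the start; "torque": the same for the moment, N m; "opening": finger opening in m.
Only numpy, scipy, OpenCV 4.12 (cv2) and the standard library are available. Lean on these libraries where they do the work, as an engineer would, in place of code of your own. Each camera call takes 0.05 s, during which the arm holds its last target. There are 200 camera calls.

### The job

Put the loose white mixing cup into the stack of equal cups that stands in the wooden caddy, so that it sits upright and fully home in the top cup, and let go of it. Then slide the caddy's divider along its track by its black grip until its plate stands right up against the stack, touching it or leaving only a small gap, without shoving the stack out of its place. Leave everything else on the table where it is.

Things in the scene. Friction and masses are not known exactly. Their poses are not given: they have to be found in the camera images.
- caddy: fixed plywood tray, 130 mm deep (x) by 360 mm long (y), walls 14 mm high, inner floor 4 mm above the table; an aluminium rail, 26 mm wide, 20 mm high, runs along y at its front, centred at x = -80 mm. Origin: on the table under the tray's centre; y runs along the track towards the stack's end. Its place and turn vary
- keeper (a joint): travel of the sliding divider along the rail, in m: 0 = at the -y end of the track, 0.22 = full travel towards +y (towards the stack). It moves stiffly (about 1.5 N) and stays where it is left
- keeper_grip (a point): centre of the top of the divider's black grip, an upright block over the rail, 24 mm (caddy x) by 20 mm (caddy y), top 84.5 mm above the table, free on both y sides down to 35 mm, where its carriage begins (30 by 34 mm in x, y). A 6 mm thick bracket joins its +x side to the plate. Axes as the caddy's
- keeper_face (a point): centre of the plate's face that looks to the stack (+y of the caddy); the aluminium plate is 110 mm wide (caddy x), 6 mm thick, and reaches from 6.5 to 72.5 mm above the table. In the caddy's y the face is 3 mm ahead of the grip's middle. Axes as the caddy's, so +y is the face's normal
- cup_a: lowest cup of the stack, standing on the caddy's floor. All three cups are equal: white, round, tapered, 64 mm high, outer diameter 40 mm at the foot and 66 mm at the rim, wall 2.5 mm, inner floor 22 mm above the underside. Origin: centre of the underside, z up
- cup_b: second cup, nested in cup_a (its underside 22 mm higher). Same shape and origin
- cup_c: loose equal cup, standing upright on the table to the right of the caddy; to be nested in cup_b. Same shape and origin; nested, its underside is 22 mm above that of cup_b
- tray_pot: bystander: small green lidded paint pot, diameter 40 mm, height 52 mm, standing in the caddy beyond the stack (+y). Origin: centre of the underside
- paint_pot: bystander: blue lidded paint pot, diameter 54 mm, height 62 mm. Origin: centre of the underside
- tape: bystander: roll of paper tape lying flat, diameter 90 mm, height 22 mm. Origin: centre of the underside
- squeeze_bottle: bystander: white bottle with yellow cap, diameter 52 mm, height 150 mm. Origin: centre of the underside
- palette_knife: bystander: palette knife with a wooden handle lying flat, 210 mm long along its x. Origin: under its middle
- brush_pot: bystander: glass pot with brushes, diameter 68 mm, 190 mm high with the brushes. Origin: centre of the underside
Not all that is in view belongs to the job. What is shaped like the cup_b but green or orange is not meant.

How it is judged (in metres and radians):
On the way, in this order (a step that is already met when the one before it is completed fails the run):
1. the loose cup is nested fully home in the stack and released (horizontal distance between cup_c and cup_b below 0.006 m and z of cup_c in the frame of cup_b between 0.018 and 0.026 m and angle between cup_c's own z axis and vertical below 0.12 rad and contact force between the fingers and cup_c below 0.05 N), for 0.2 s.
2. the divider's plate has been slid to within 10 mm of the stack (y of cup_a in the frame of keeper_face between 0.028 and 0.043 m), for 0.2 s.
At the end, for the whole second after the job is handed in: The three cups stand upright (within 7 degrees) nested in one another, each within 6 mm of concentric and 4 mm of fully home; the lowest is within 15 mm of where it stood; the divider's plate is within 10 mm of the stack's rim or touches it, and all is at rest (all of step 2 and horizontal distance between cup_c and cup_b below 0.006 m and z of cup_c in the frame of cup_b between 0.018 and 0.026 m and angle between each of cup_c, cup_a's own z axis and vertical below 0.12 rad and horizontal distance between cup_b and cup_a below 0.006 m and z of cup_b in the frame of cup_a between 0.018 and 0.026 m and distance of cup_a from where it was at the start of the episode below 0.015 m and linear speed of cup_c below 0.02 m/s and velocity of joint keeper between -0.01 and 0.01 m/s).
It fails at once if the stack is shoved or lifted out of its place (its lowest cup moves over 25 mm) (distance of cup_a from where it was at the start of the episode above 0.025 m).
It fails at once if a bystander is moved by more than 30 mm (distance of any of tray_pot, paint_pot, tape, squeeze_bottle, palette_knife, brush_pot from where it was at the start of the episode above 0.03 m).
It also fails if it takes over 53 s, if anything falls off the work surface, if the arm or the gripper's body presses on something with over 40 N, if the wrist force passes 120 N, or if a joint passes its speed limit or range.

## Working session

There is one attempt and no reset: what is moved stays moved. The work goes in short steps, Python scripts to look and compute and a shell command to move; the robot and the scene stay as the last step left them, time stands still between calls to the robot, and variables do not carry over. Pictures are saved under pics/ and viewed, about 8 in all and at most 12, crops included, and the job is handed in when it is done.

```bash
mkdir -p pics; ls
cat > h.py <<'E'
import numpy as np, cv2
from rig import robot
def w(p,pic):
    T=pic.get("cam_to_world")
    if T is None:
        s=robot.read_state(); B=np.eye(4); B[:3,:3]=s["eef_rot"]; B[:3,3]=s["ee_pos"]; T=B@np.array(pic["T_tool_cam"])
    T=np.array(T); return T[:3,:3]@np.array(p).T.reshape(3,-1)+T[:3,3:4]
def cloud(pic):  # pinhole cams -> HxWx3 world
    K=np.array(pic["intrinsics"]); z=pic["range_z"]; v,u=np.mgrid[:480,:640]
    P=np.stack([(u-K[0,2])/K[0,0]*z,-(v-K[1,2])/K[1,1]*z,-z],-1)
    W=w(P.reshape(-1,3),pic).T.reshape(480,640,3); W[z==0]=np.nan; return W
E
python3 - <<'E'
from h import *
for c in("scene","top"):
    p=robot.read_camera(c); cv2.imwrite(f"pics/{c}0.png",p["frame"])
    print(c,p.keys(),np.round(p["intrinsics"],1).tolist())
    for t in("caddy","keeper_grip","keeper_face","cup_a","cup_b","cup_c","tray_pot","squeeze_bottle","brush_pot","paint_pot","tape"):
        print(t,[(round(d["confidence"],2),np.round(w(d["centre"],p)[:,0],3).tolist()) for d in robot.tip_of(t,p)])
print(robot.read_state())
E
```

```text
pics
scene dict_keys(['frame', 'range_z', 'intrinsics', 'cam_to_world', 'shot']) [[554.5, 0.0, 319.4], [0.0, 554.5, 243.0], [0.0, 0.0, 1.0]]
caddy [(0.89, [0.571, 0.107, 0.005])]
keeper_grip [(0.67, [0.51, -0.051, 0.085])]
keeper_face [(0.79, [0.587, -0.033, 0.038])]
cup_a [(0.95, [0.758, 0.125, -0.004]), (0.9, [0.567, 0.12, 0.027]), (0.89, [0.388, -0.002, 0.004]), (0.84, [0.608, -0.302, 0.006]), (0.78, [0.364, 0.109, 0.0]), (0.67, [0.564, 0.12, 0.004]), (0.6, [0.384, 0.218, 0.003]), (0.54, [0.565, 0.261, 0.005])]
cup_b [(0.95, [0.758, 0.125, -0.004]), (0.9, [0.567, 0.12, 0.027]), (0.89, [0.388, -0.002, 0.004]), (0.84, [0.608, -0.302, 0.006]), (0.78, [0.364, 0.109, 0.0]), (0.67, [0.564, 0.12, 0.004]), (0.6, [0.384, 0.218, 0.003]), (0.54, [0.565, 0.261, 0.005])]
cup_c [(0.95, [0.758, 0.125, -0.004]), (0.9, [0.567, 0.12, 0.027]), (0.89, [0.388, -0.002, 0.004]), (0.84, [0.608, -0.302, 0.006]), (0.78, [0.364, 0.109, 0.0]), (0.67, [0.564, 0.12, 0.004]), (0.6, [0.384, 0.218, 0.003]), (0.54, [0.565, 0.261, 0.005])]
tray_pot [(0.96, [0.561, 0.258, 0.003])]
squeeze_bottle [(0.81, [0.43, 0.425
[... 1393 characters left out ...]
102160e+01, -1.41481782e-04,
        7.61129998e+01, -4.21017470e+00]), 'dq': array([ 0.01011203, -0.05502979, -0.00345584, -0.05072342,  0.09189536,
        0.00230355]), 'effort': array([ 2.47404707e-03, -4.57486081e+01, -2.52334911e+01,  4.72459342e-04,
        1.01192185e-03,  3.41339330e-05]), 'ee_pos': array([ 0.13767144, -0.55827544,  0.24829526]), 'eef_rot': array([[ 2.39453999e-01, -9.70907710e-01, -1.00250514e-05],
       [-9.70907709e-01, -2.39453999e-01,  4.46864698e-05],
       [-4.57869767e-05, -9.66954166e-07, -9.99999999e-01]]), 'ft_force': array([ 0.79015985,  0.59418689, -0.16249785]), 'torque': array([-0.01226145,  0.0411664 ,  0.02820166]), 'opening': 0.08520838761282575}
```

View pics/scene0.png

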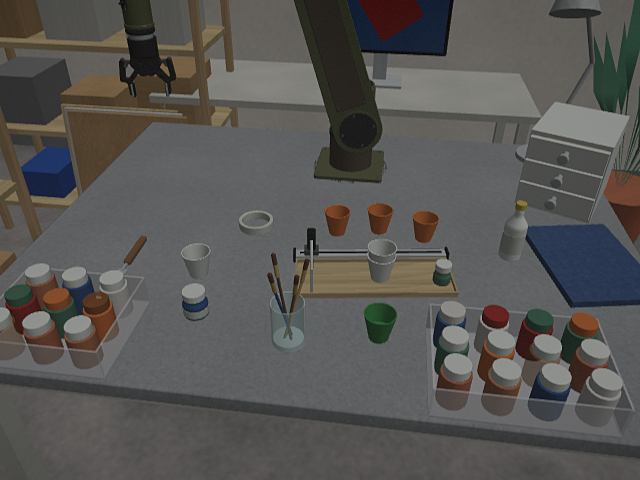

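View pics/top0.png

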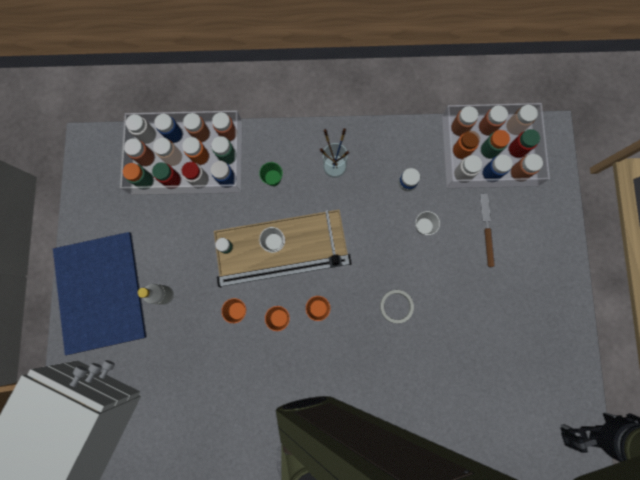

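Candidates shaped like the cup: the three orange ones at scene (337,220), (380,219), (426,227) and the green one at (380,322) are decoys. The white cup alone on the table at scene (196,262) / top (427,222) fits cup_c. The white pair at scene (381,261) is the stack. I'll confirm with one crop and measure rims, grip and track direction from the depth data.

Run:
```python
from h import *
from scipy.optimize import least_squares
def circ(P):
    f=lambda q:np.hypot(P[:,0]-q[0],P[:,1]-q[1])-q[2]
    r=least_squares(f,[*P.mean(0),.032],loss="soft_l1",f_scale=.001); return np.round(r.x,4),np.round(np.std(r.fun)*1e3,1)
crops=[]
for c in("top","scene"):
    p=robot.read_camera(c); W=cloud(p); F=p["frame"]
    for n,xy,zt in(("c",(.608,-.30),.064),("stack",(.566,.118),.090)):
        near=np.hypot(W[...,0]-xy[0],W[...,1]-xy[1])<.05
        z=W[...,2][near]; m=near&(abs(W[...,2]-zt)<.004)
        print(c,n,"zmax",np.round(np.nanpercentile(z,[95,99,100]),4),m.sum(),circ(W[m][:,:2]) if m.sum()>8 else "")
        v,u=np.argwhere(near).mean(0).astype(int); crops.append(cv2.resize(F[v-40:v+40,u-50:u+50],(400,300),interpolation=cv2.INTER_CUBIC))
    m=(np.hypot(W[...,0]-.512,W[...,1]+.049)<.035)&(W[...,2]>.078); q=W[m]
    print("grip",m.sum(),np.round(np.r_[q.mean(0),q.min(0),q.max(0)],4), cv2.minAreaRect(q[:,:2].astype(np.float32)*1000))
    # plate
    m=(np.hypot(W[...,0]-.59,W[...,1]+.035)<.07)&(W[...,2]>.06)&(W[...,2]<.077)&(W[...,0]>.535); q=W[m]
    if m.sum()>5:
        print("plate",m.sum(),np.round(q.mean(0),4),np.degrees(np.arctan2(*np.polyfit(q[:,0],q[:,1],1)[:1],1)), np.round(np.polyfit(q[:,0],q[:,1],1),3))
    # rail top
    m=(W[...,2]>.012)&(W[...,2]<.028)&(abs(W[...,0]-.5)<.06)&(W[...,1]>0)&(W[...,1]<.25); q=W[m]
    print("rail",m.sum(),np.round(q.mean(0),4),np.round(np.polyfit(q[:,1],q[:,0],1),4),"minrect",cv2.minAreaRect(q[:,:2].astype(np.float32)*1000))
cv2.imwrite("pics/crop1.png",np.vstack([np.hstack(crops[:2]),np.hstack(crops[2:])]))
p=robot.read_camera("wrist"); print(np.round(p["T_tool_cam"],3).tolist(),np.round(p["intrinsics"],1).tolist())
```

```text
top c zmax [0.0629 0.0656 0.0707] 82 (array([ 0.6077, -0.2984,  0.0309]), np.float64(1.2))
top stack zmax [0.0882 0.0908 0.0945] 71 (array([0.5677, 0.1169, 0.031 ]), np.float64(0.9))
grip 67 [ 0.5129 -0.0493  0.0834  0.5015 -0.059   0.0782  0.5255 -0.0383  0.089 ] ((512.8253784179688, -49.070762634277344), (24.176429748535156, 18.909320831298828), 13.064123153686523)
plate 100 [ 0.5899 -0.0373  0.0711] 8.699239211588651 [ 0.153 -0.128]
rail 994 [0.4887 0.1253 0.0189] [-0.1353  0.5057] minrect ((502.7842102050781, 124.3170394897461), (247.91940307617188, 102.7463607788086), 87.88990783691406)
scene c zmax [0.062  0.0653 0.0674] 143 (array([ 0.6091, -0.2973,  0.0311]), np.float64(1.7))
scene stack zmax [0.0874 0.0911 0.0933] 140 (array([0.5686, 0.1186, 0.0311]), np.float64(1.7))
grip 61 [ 0.5165 -0.0475  0.083   0.5009 -0.0577  0.0783  0.5274 -0.0374  0.0877] ((514.3074951171875, -47.70870590209961), (24.894441604614258, 18.67694664001465), 8.625213623046875)
plate 100 [ 0.6003 -0.0351  0.0718] 8.400671972115365 [ 0.148 -0.124]
rail 788 [0.4933 0.1261 0.0186] [-0.1469  0.5118] minrect ((492.03753662109375, 124.6364974975586), (244.83404541015625, 102.4011459350586), 82.26819610595703)
[[1.0, 0.0, 0.001, 0.001], [0.001, -0.948, -0.318, -0.081], [0.001, 0.318, -0.948, -0.125], [0.0, 0.0, 0.0, 1.0]] [[371.6, 0.0, 320.0], [0.0, 371.6, 241.5], [0.0, 0.0, 1.0]]
```

View pics/crop1.png

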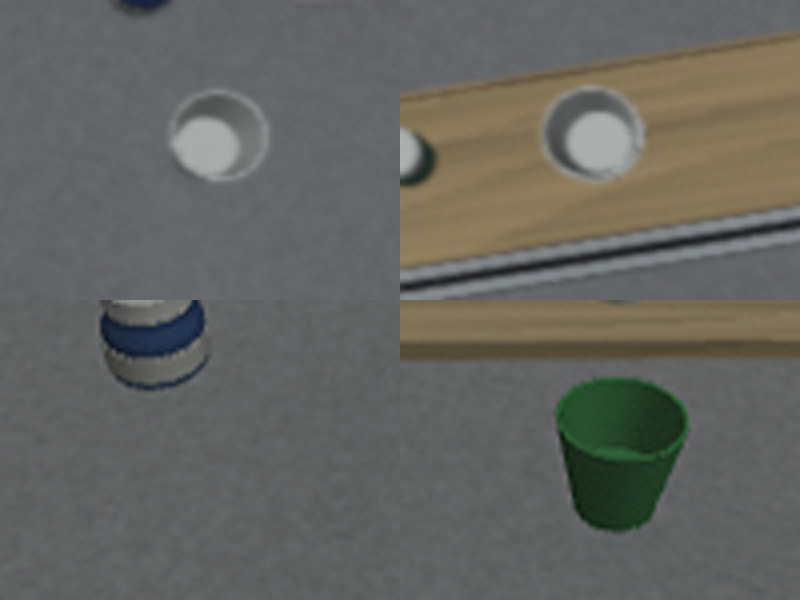

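The top crop confirms a lone white cup, and the stack beside the rail. The two lower (scene) crops landed about 60 px too low, showing the blue pot and the green cup instead. I'll find out why before trusting any scene-depth numbers.

Run:
```python
from h import *
p=robot.read_camera("scene"); W=cloud(p); F=p["frame"]
for xy,px in (((.608,-.30),(196,262)),((.567,.118),(381,261))):
    near=np.hypot(W[...,0]-xy[0],W[...,1]-xy[1])<.05
    a=np.argwhere(near); print("n",len(a),"mean",a.mean(0),"median",np.median(a,0),"min",a.min(0),"max",a.max(0)); z=W[...,2][near]; print(np.percentile(z,[0,5,50,95]), "at px",W[px[1],px[0]])
    b=np.argwhere(near&(W[...,2]>-.02)); print(len(b),b.mean(0))
v,u=260,196
cv2.imwrite("pics/crop2.png",cv2.resize(F[v-40:v+40,u-50:u+50],(600,480),interpolation=cv2.INTER_CUBIC))
```

```text
n 2036 mean [337.00294695 207.21905697] median [277. 206.] min [244 176] max [479 242]
[-7.60974648e-01 -7.53722464e-01  6.30374702e-04  6.14833658e-02] at px [ 0.63585689 -0.28782955  0.05725241]
1319 [266.52009098 196.94617134]
n 2195 mean [321.71025057 375.27790433] median [277. 375.] min [240 347] max [479 401]
[-0.76038506 -0.75334693  0.00639933  0.08742664] at px [0.60069844 0.11877103 0.07721264]
1604 [267.17643392 380.09538653]
```

View pics/crop2.png

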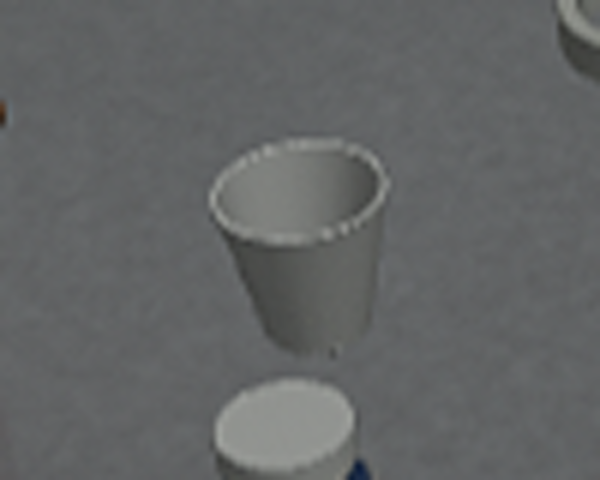

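The crop confirms the white cup_c, upright on the table with its rim near scene (196,246). The offset came only from room-floor points in my mask, so the measurements hold:
- cup_c is at about (0.608, -0.298).
- The stack is at about (0.568, 0.1175), with its rim at 0.09.
- The grip is at about (0.513, -0.049).
- The caddy is turned about 8.3°.

I'll move above cup_c with the jaws along the caddy's y.

```bash
python3 -m creep '{"translation":[[20,10,0],[36,20,0],[36,20,0],[36,20,0],[36,20,0],[36,20,0],[36,20,0],[36,20,0],[36,20,0],[36,20,0],[36,20,0],[36,20,0],[30,16,0],[20,10,0],[0,0,0]],"yaw":[0,0,-0.05,-0.05,0,0,0,0,0,0,0,0,0,0,0],"grip":[1,1,1,1,1,1,1,1,1,1,1,1,1,1,1]}'
```

```text
clock: 2.9
ee_pos: [0.6207, -0.2912, 0.2484]
eef_rot: [[0.133, -0.991, 0.002], [-0.991, -0.133, -0.004], [0.005, -0.002, -1.0]]
ft_force: [-1.1, -0.7, -0.3]
opening: 0.0852
```

```bash
cat >> h.py <<'E'
from scipy.optimize import least_squares
def circ(P):
    f=lambda q:np.hypot(P[:,0]-q[0],P[:,1]-q[1])-q[2]
    r=least_squares(f,[*P.mean(0),.032],loss="soft_l1",f_scale=.001); return np.round(r.x,4),np.round(np.std(r.fun)*1e3,1)
def wcloud():
    s=robot.read_state(); p=robot.read_camera("wrist"); K=np.array(p["intrinsics"]); z=p["range_z"]
    v,u=np.mgrid[:480,:640]; a=(u-K[0,2])/K[0,0]; b=(v-K[1,2])/K[1,1]; th=np.hypot(a,b)+1e-9
    ok=(z>0)&(th<1.4); k=np.where(ok,np.tan(np.minimum(th,1.4))/th,0)
    P=np.stack([a*k*z,-b*k*z,-z],-1).reshape(-1,3)
    B=np.eye(4); B[:3,:3]=s["eef_rot"]; B[:3,3]=s["ee_pos"]; T=B@np.array(p["T_tool_cam"])
    W=(P@T[:3,:3].T+T[:3,3]).reshape(480,640,3); W[~ok]=np.nan; return p,W,T
E
python3 - <<'E'
from h import *
p,W,T=wcloud(); cv2.imwrite("pics/w1.png",p["frame"])
near=np.hypot(W[...,0]-.608,W[...,1]+.298)<.05
print(np.nanpercentile(W[...,2][near],[1,50,95,99]))
for lo in(.058,.061): 
    m=near&(W[...,2]>lo)&(W[...,2]<.07); print(m.sum(),circ(W[m][:,:2]))
for d in robot.tip_of("cup_c",p)[:3]: print(d["confidence"],T[:3,:3]@d["centre"]+T[:3,3])
E
```

```text
[-0.00177248  0.30999311  0.32822986  0.33043125]
878 (array([ 0.6073, -0.2979,  0.0309]), np.float64(1.0))
674 (array([ 0.6071, -0.298 ,  0.0312]), np.float64(0.8))
0.95 [0.35998176 0.10886617 0.0041654 ]
0.91 [0.75662628 0.12176318 0.00288462]
0.79 [0.56873121 0.11883401 0.00650001]
```

View pics/w1.png

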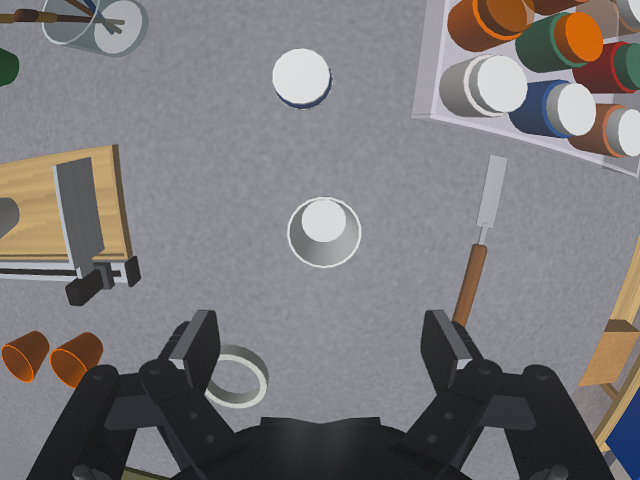

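The wrist view shows the white cup_c alone, its rim centred near (324,232), with both fingers open and clear. Its fit of (0.6073, -0.298) agrees with the other cameras. Next I'll descend partway and check the finger geometry.

```bash
python3 -m creep '{"translation":[[-7,-4,-20],[-6,-3,-35],[0,0,-35],[0,0,-35],[0,0,-20],[0,0,0],[0,0,0]],"yaw":[0,0,0,0,0,0,0],"grip":[1,1,1,1,1,1,1]}'
python3 - <<'E'
from h import *
p,W,T=wcloud(); s=robot.read_state(); R=s["eef_rot"]; t=s["ee_pos"]
L=(W-t)@R; print(t)
f=(abs(L[...,0])>.036)&(abs(L[...,0])<.06)&(abs(L[...,1])<.015)&(L[...,2]<.03)
for sg in(1,-1):
    q=L[f&(L[...,0]*sg>0)]; print(len(q),np.percentile(q,[1,99],0).round(4) if len(q) else "")
near=np.hypot(W[...,0]-.607,W[...,1]+.298)<.036
m=near&(W[...,2]>.06)&(W[...,2]<.07); print(m.sum(),circ(W[m][:,:2]))
E
```

```text
clock: 3.7
ee_pos: [0.595, -0.3072, 0.1032]
eef_rot: [[0.122, -0.993, -0.0], [-0.993, -0.122, -0.01], [0.01, 0.002, -1.0]]
ft_force: [0.3, 0.2, 0.5]
opening: 0.0857
[ 0.59493807 -0.30717835  0.103404  ]
7614 [[ 0.0383 -0.0133 -0.0849]
 [ 0.0599  0.0104  0.0021]]
9283 [[-0.0599 -0.0133 -0.0856]
 [-0.0369  0.0111  0.0015]]
2487 (array([ 0.6074, -0.2981,  0.031 ]), np.float64(0.9))
```

```bash
python3 -m creep '{"translation":[[6,4,0],[6,5,0],[0,0,0],[0,0,0],[0,0,0]],"yaw":[0,0,0,0,0],"grip":[1,1,1,1,1]}'
```

```text
clock: 4.25
ee_pos: [0.6113, -0.2992, 0.1098]
eef_rot: [[0.122, -0.993, 0.009], [-0.992, -0.122, -0.016], [0.017, -0.007, -1.0]]
ft_force: [0.4, 1.2, 0.0]
opening: 0.0853
```

```bash
python3 -m creep '{"translation":[[0,0,0],[0,0,0],[0,0,0]],"yaw":[0,0,0],"grip":[1,1,1]}'; python3 -m creep '{"translation":[[-4,1,-10],[0,0,-10],[0,0,0]],"yaw":[0,0,0],"grip":[1,1,1]}'
```

```text
clock: 4.55
ee_pos: [0.6114, -0.2991, 0.1101]
eef_rot: [[0.122, -0.992, 0.009], [-0.992, -0.122, -0.016], [0.017, -0.007, -1.0]]
ft_force: [0.6, -0.0, -0.7]
opening: 0.0851
clock: 4.85
ee_pos: [0.6064, -0.2979, 0.0881]
eef_rot: [[0.122, -0.993, 0.009], [-0.992, -0.122, -0.016], [0.016, -0.007, -1.0]]
ft_force: [-0.2, 0.4, 0.2]
opening: 0.0853
```

```bash
python3 -m creep '{"translation":[[1,0,-10],[0,0,-12],[0,0,-8],[0,0,-2],[0,0,0]],"yaw":[0,0,0,0,0],"grip":[1,1,1,1,1]}'; python3 -m creep '{"translation":[[0,0,0],[0,0,0],[0,0,0],[0,0,0],[0,0,0],[0,0,0],[0,0,0],[0,0,0]],"yaw":[0,0,0,0,0,0,0,0],"grip":[-1,-1,-1,-1,-1,-1,-1,-1]}'
```

```text
clock: 5.35
ee_pos: [0.6065, -0.2975, 0.0511]
eef_rot: [[0.122, -0.993, 0.006], [-0.992, -0.122, -0.014], [0.014, -0.004, -1.0]]
ft_force: [0.4, 0.7, -0.4]
opening: 0.0853
clock: 6.15
ee_pos: [0.6077, -0.2979, 0.0537]
eef_rot: [[0.122, -0.993, 0.009], [-0.992, -0.122, -0.015], [0.016, -0.007, -1.0]]
ft_force: [-0.7, -0.5, -0.4]
opening: 0.0628
```

```bash
python3 -m creep '{"translation":[[0,0,5],[0,0,12],[0,0,20],[0,0,25],[0,0,25],[0,0,20],[0,0,12],[0,0,5],[0,0,0],[0,0,0]],"yaw":[0,0,0,0,0,0,0,0,0,0],"grip":[-1,-1,-1,-1,-1,-1,-1,-1,-1,-1]}'
python3 - <<'E'
from h import *
p,W,T=wcloud(); q=robot.read_camera("scene"); s=robot.read_state(); t=s["ee_pos"]; print(t,s["opening"])
near=np.hypot(W[...,0]-t[0],W[...,1]-t[1])<.04
m=near&(W[...,2]>t[2]-.01)&(W[...,2]<t[2]+.02); print(m.sum(),circ(W[m][:,:2]))
a=p["frame"]; b=cv2.resize(q["frame"][180:330,120:320],(480,360)); cv2.imwrite("pics/g.png",np.hstack([cv2.resize(a,(480,360))[:, :],b])[:, :960]); 
cv2.imwrite("pics/g.png",cv2.resize(cv2.imread("pics/g.png"),(800,300)))
for d in robot.tip_of("cup_c",p)[:4]: print(d["confidence"],T[:3,:3]@d["centre"]+T[:3,3])
E
```

```text
clock: 7.15
ee_pos: [0.6065, -0.2973, 0.1869]
eef_rot: [[0.122, -0.993, 0.009], [-0.992, -0.122, -0.016], [0.017, -0.007, -1.0]]
ft_force: [0.1, 0.4, -1.3]
opening: 0.0627
[ 0.60629989 -0.29716149  0.18625434] 0.06278057922944354
12882 (array([ 0.6086, -0.2976,  0.0301]), np.float64(2.4))
0.89 [ 3.85147868e-01  2.31953040e-04 -2.88288987e-03]
0.74 [ 0.60774744 -0.30055286  0.13835612]
0.73 [0.36166394 0.10888253 0.00228604]
```

View pics/g.png

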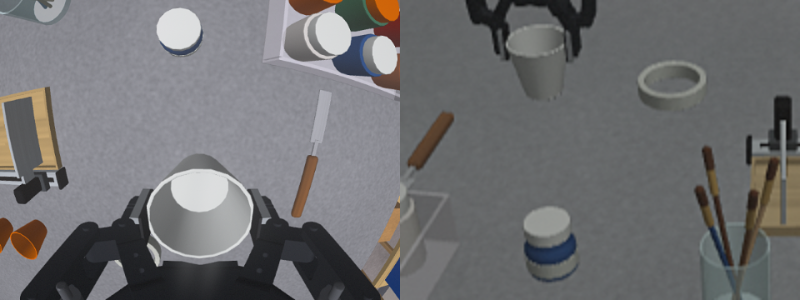

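Cup_c is held upright by its rim: in the wrist half it sits at (200,210), and in the scene half at (540,60). Now I'll carry it over the stack.

```bash
python3 -m creep '{"translation":[[-1,8,0],[-2,18,0],[-3,28,0],[-4,35,0],[-4,38,0],[-4,38,0],[-4,38,0],[-4,38,0],[-4,38,0],[-4,35,0],[-3,28,0],[-2,22,0],[-2,16,0],[-1,10,0],[0,5,0],[0,0,0],[0,0,0],[0,0,0]],"yaw":[0,0,0,0,0,0,0,0,0,0,0,0,0,0,0,0,0,0],"grip":[-1,-1,-1,-1,-1,-1,-1,-1,-1,-1,-1,-1,-1,-1,-1,-1,-1,-1]}'
cat > m.py <<'E'
from h import *
p,W,T=wcloud(); s=robot.read_state(); t=s["ee_pos"]; print("tcp",t,s["opening"],s["ft_force"]); print(np.round(s["eef_rot"],3).tolist())
near=np.hypot(W[...,0]-t[0],W[...,1]-t[1])<.04
# held rim: top band
zz=W[...,2]; m=near&(zz>t[2]+.006)&(zz<t[2]+.014); print("rim held",m.sum(),np.nanmean(zz[m]),circ(W[m][:,:2]))
# plane tilt of the rim
q=W[m]; A=np.c_[q[:,:2]-q[:,:2].mean(0),np.ones(len(q))]; print("slope",np.linalg.lstsq(A,q[:,2],rcond=None)[0])
for c in("top","scene"):
    p=robot.read_camera(c); W=cloud(p); zz=W[...,2]
    near=np.hypot(W[...,0]-.568,W[...,1]-.118)<.045
    for n,lo,hi in(("stack",.086,.094),("held",t[2]+.006,t[2]+.014)):
        m=near&(zz>lo)&(zz<hi); print(c,n,m.sum(),circ(W[m][:,:2]) if m.sum()>8 else "")
    cv2.imwrite(f"pics/{c}_m.png",p["frame"])
E
python3 m.py
```

```text
clock: 9.1
ee_pos: [0.5456, 0.129, 0.1785]
eef_rot: [[0.126, -0.992, -0.009], [-0.992, -0.126, -0.006], [0.005, 0.01, -1.0]]
ft_force: [-0.2, -0.5, -1.1]
opening: 0.0628
tcp [0.54560159 0.12887805 0.17852865] 0.06288131540899342 [ 0.04762347 -0.11430167 -1.81371224]
[[0.126, -0.992, -0.009], [-0.992, -0.126, -0.006], [0.005, 0.01, -1.0]]
rim held 5359 0.18824403911987883 (array([0.5471, 0.1284, 0.031 ]), np.float64(1.6))
slope [0.00721633 0.00701621 0.18824404]
top stack 19 (array([0.5679, 0.117 , 0.0312]), np.float64(0.9))
top held 11 (array([0.5118, 0.0731, 0.0342]), np.float64(1.3))
scene stack 137 (array([0.5687, 0.1187, 0.0312]), np.float64(1.5))
scene held 110 (array([0.5489, 0.1267, 0.0315]), np.float64(3.9))
```

```bash
python3 -m creep '{"translation":[[4,-2,0],[8,-4,0],[6,-3,0],[3,-1,0],[0,0,0],[0,0,0],[0,0,0]],"yaw":[0,0,0,0,0,0,0],"grip":[-1,-1,-1,-1,-1,-1,-1]}'; python3 m.py
```

```text
clock: 9.95
ee_pos: [0.5699, 0.1162, 0.1784]
eef_rot: [[0.123, -0.992, -0.008], [-0.992, -0.123, -0.006], [0.005, 0.009, -1.0]]
ft_force: [-0.1, 0.5, -1.3]
opening: 0.0627
tcp [0.56982638 0.11621337 0.17839345] 0.06271074339990092 [ 1.14935017 -0.18616554 -0.71027874]
[[0.123, -0.992, -0.008], [-0.992, -0.123, -0.006], [0.005, 0.009, -1.0]]
rim held 5343 0.18810692770137089 (array([0.5714, 0.1155, 0.031 ]), np.float64(1.6))
slope [0.00760852 0.00629546 0.18810693]
top stack 12 (array([0.5675, 0.1192, 0.0331]), np.float64(0.6))
top held 15 (array([0.5896, 0.1176, 0.0445]), np.float64(2.1))
scene stack 133 (array([0.5688, 0.1187, 0.0309]), np.float64(1.6))
scene held 206 (array([0.5726, 0.1159, 0.0313]), np.float64(3.1))
```

```bash
python3 -m creep '{"translation":[[-2,1,-4],[-2,1,-10],[0,0,-14],[0,0,-14],[0,0,-8],[0,0,-3],[0,0,0],[0,0,0]],"yaw":[0,0,0,0,0,0,0,0],"grip":[-1,-1,-1,-1,-1,-1,-1,-1]}'
```

```text
clock: 10.9
ee_pos: [0.5631, 0.1194, 0.1212]
eef_rot: [[0.125, -0.992, -0.01], [-0.992, -0.125, -0.006], [0.005, 0.011, -1.0]]
ft_force: [0.3, -0.1, -1.1]
opening: 0.063
```

```bash
python3 -m creep '{"translation":[[2,-0.5,-3],[1,0,-4],[0,0,-3],[0,0,-2],[0,0,0]],"yaw":[0,0,0,0,0],"grip":[-1,-1,-1,-1,-1]}'; python3 -m creep '{"translation":[[0,0,-2],[0,0,-2],[0,0,0]],"yaw":[0,0,0],"grip":[-1,-1,-1]}'
```

```text
clock: 11.4
ee_pos: [0.5678, 0.119, 0.1099]
eef_rot: [[0.124, -0.992, -0.006], [-0.992, -0.124, -0.006], [0.005, 0.007, -1.0]]
ft_force: [0.2, 0.3, -0.4]
opening: 0.0624
clock: 11.7
ee_pos: [0.5678, 0.119, 0.1056]
eef_rot: [[0.124, -0.992, -0.006], [-0.992, -0.124, -0.006], [0.005, 0.007, -1.0]]
ft_force: [-0.1, 0.7, -1.3]
opening: 0.0629
```

```bash
python3 -m creep '{"translation":[[0,0,-1.5],[0,0,-1],[0,0,0]],"yaw":[0,0,0],"grip":[-1,-1,-1]}'; python3 -m creep '{"translation":[[0,0,-1],[0,0,-1],[0,0,0]],"yaw":[0,0,0],"grip":[-1,-1,-1]}'
```

```text
clock: 12.0
ee_pos: [0.5677, 0.1189, 0.1029]
eef_rot: [[0.124, -0.992, -0.007], [-0.992, -0.124, -0.006], [0.005, 0.007, -1.0]]
ft_force: [0.5, -1.0, -0.4]
opening: 0.0628
clock: 12.3
ee_pos: [0.5681, 0.1192, 0.1016]
eef_rot: [[0.124, -0.992, -0.006], [-0.992, -0.124, -0.005], [0.004, 0.006, -1.0]]
ft_force: [0.3, -0.8, -0.2]
opening: 0.0629
```

```bash
python3 -m creep '{"translation":[[0,0,-1],[0,0,-1],[0,0,0]],"yaw":[0,0,0],"grip":[-1,-1,-1]}'; python3 -m creep '{"translation":[[0,0,0],[0,0,0],[0,0,0],[0,0,0],[0,0,0],[0,0,0]],"yaw":[0,0,0,0,0,0],"grip":[1,1,1,1,1,1]}';  python3 -m creep '{"translation":[[0,0,6],[0,0,12],[0,0,20],[0,0,20],[0,0,15],[0,0,6],[0,0,0]],"yaw":[0,0,0,0,0,0,0],"grip":[1,1,1,1,1,1,1]}'
cat > k.py <<'E'
from h import *
p,W,T=wcloud(); zz=W[...,2]; cv2.imwrite("pics/w_k.png",p["frame"])
def rep(c,W):
    zz=W[...,2]; near=np.hypot(W[...,0]-.568,W[...,1]-.118)<.045; z=zz[near&(zz<.13)]
    m=near&(zz>.107)&(zz<.117); k=near&(zz>.086)&(zz<.094); print(c,"z99",np.nanpercentile(z,99),"rim",m.sum(),np.nanmedian(zz[m]),circ(W[m][:,:2]) if m.sum()>8 else "","rim_b",circ(W[k][:,:2]) if k.sum()>8 else "")
    g=(np.hypot(W[...,0]-.50,W[...,1]-.0)<.12)&(zz>.079)&(zz<.09)&(W[...,0]<.54); q=W[g][:,:2].astype(np.float32)*1000
    print("  grip",len(q),cv2.minAreaRect(q) if len(q)>8 else "")
    pl=(zz>.055)&(zz<.0765)&(W[...,0]>.535)&(W[...,0]<.66)&(W[...,1]>-.1)&(np.hypot(W[...,0]-.568,W[...,1]-.118)>.04)&(W[...,1]<.2); q=W[pl]
    print("  plate",len(q),np.round(np.polyfit(q[:,0],q[:,1],1),4) if len(q)>8 else "", np.round(q.mean(0),4))
rep("wrist",W)
for c in("top","scene"):
    p=robot.read_camera(c); rep(c,cloud(p)); cv2.imwrite(f"pics/{c}_k.png",p["frame"])
print(robot.read_state()["ee_pos"])
E
python3 k.py
python3 -c "
import cv2,numpy as np
a=cv2.resize(cv2.imread('pics/w_k.png'),(400,300));b=cv2.resize(cv2.imread('pics/scene_k.png')[190:310,280:440],(400,300),interpolation=cv2.INTER_CUBIC)
cv2.imwrite('pics/k1.png',np.hstack([a,b]))"
```

```text
clock: 12.6
ee_pos: [0.5691, 0.1196, 0.1019]
eef_rot: [[0.124, -0.992, -0.002], [-0.992, -0.124, -0.004], [0.004, 0.003, -1.0]]
ft_force: [0.7, -0.2, 0.7]
opening: 0.0624
clock: 13.2
ee_pos: [0.5693, 0.1194, 0.1011]
eef_rot: [[0.124, -0.992, -0.002], [-0.992, -0.124, -0.005], [0.004, 0.003, -1.0]]
ft_force: [0.1, -0.5, -0.2]
opening: 0.0854
clock: 13.9
ee_pos: [0.5695, 0.1194, 0.1873]
eef_rot: [[0.124, -0.992, -0.0], [-0.992, -0.124, -0.004], [0.004, 0.001, -1.0]]
ft_force: [0.1, -0.5, -0.6]
opening: 0.0854
wrist z99 0.1121189515187377 rim 1874 0.1109103040842924 (array([0.5676, 0.1185, 0.0309]), np.float64(0.9)) rim_b (array([0.5699, 0.1187, 0.0281]), np.float64(1.4))
  grip 503 ((513.133056640625, -47.136627197265625), (23.07255744934082, 19.645187377929688), 9.860546112060547)
  plate 2238 [ 0.1514 -0.1236] [ 0.5938 -0.0337  0.0664]
top z99 0.11174321931351551 rim 17 0.10994096376032214 (array([0.5682, 0.1171, 0.0307]), np.float64(0.7)) rim_b (array([0.564 , 0.1133, 0.0262]), np.float64(2.0))
  grip 66 ((513.2823486328125, -49.07982635498047), (23.60415267944336, 19.35771942138672), 8.268446922302246)
  plate 101 [ 0.1535 -0.1278] [ 0.5907 -0.0371  0.0709]
scene z99 0.1130736270621791 rim 165 0.11075875929744472 (array([0.5692, 0.1187, 0.0311]), np.float64(1.6)) rim_b (array([0.5705, 0.1185, 0.0283]), np.float64(2.3))
  grip 61 ((515.4991455078125, -47.59067916870117), (29.15281105041504, 18.677854537963867), 8.045076370239258)
  plate 101 [ 0.1475 -0.1236] [ 0.6017 -0.0348  0.0712]
[0.56827119 0.11921822 0.18532859]
```

View pics/k1.png

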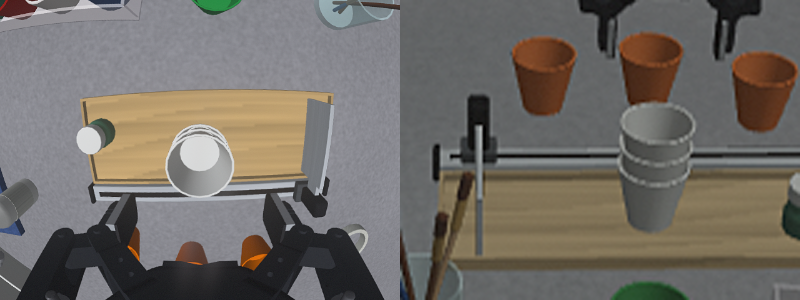

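Cup_c is nested: the scene half shows three evenly spaced rims at (655,110)–(655,175). The top rim reads 0.111–0.112 m (0.112 expected) and is concentric. Next I'll go over the grip at (0.513, -0.048).

```bash
python3 -m creep '{"translation":[[-3,-8,0],[-6,-17,0],[-8,-25,0],[-9,-28,0],[-8,-26,0],[-7,-22,0],[-5,-14,0],[-3,-9,0],[-2,-5,0],[0,0,0],[0,0,0],[0,0,0]],"yaw":[0,0,0.01,0.01,0,0,0,0,0,0,0,0],"grip":[1,1,1,1,1,1,1,1,1,1,1,1]}'; python3 k.py
```

```text
clock: 15.25
ee_pos: [0.505, -0.0476, 0.1782]
eef_rot: [[0.144, -0.989, -0.021], [-0.99, -0.144, -0.007], [0.004, 0.021, -1.0]]
ft_force: [0.8, 1.0, 0.1]
opening: 0.0854
wrist z99 0.1120674574669878 rim 1710 0.11070154944199269 (array([0.5672, 0.1173, 0.031 ]), np.float64(0.9)) rim_b (array([0.5674, 0.1154, 0.0285]), np.float64(1.7))
  grip 1177 ((520.1493530273438, 27.784133911132812), (175.98593139648438, 24.90627670288086), 84.39961242675781)
  plate 1755 [ 0.1557 -0.1282] [ 0.5902 -0.0364  0.0715]
top z99 0.11336635356523779 rim 93 0.11070388396957243 (array([0.5678, 0.1175, 0.0309]), np.float64(1.0)) rim_b (array([0.5655, 0.1158, 0.0286]), np.float64(2.0))
  grip 3 
  plate 0  [nan nan nan]
scene z99 0.11305379748284901 rim 171 0.11060188122691861 (array([0.5692, 0.1189, 0.031 ]), np.float64(1.6)) rim_b (array([0.5707, 0.1188, 0.0281]), np.float64(2.4))
  grip 61 ((514.8062133789062, -47.691925048828125), (28.997333526611328, 18.683557510375977), 8.092883110046387)
  plate 106 [ 0.1481 -0.1239] [ 0.603  -0.0346  0.0711]
[ 0.50509247 -0.04750812  0.17818818]k.py:9: RuntimeWarning: Mean of empty slice.
  print("  plate",len(q),np.round(np.polyfit(q[:,0],q[:,1],1),4) if len(q)>8 else "", np.round(q.mean(0),4))
  ret = um.true_divide(
```

```bash
python3 -m creep '{"translation":[[3,-1,-6],[4,0,-14],[1,0,-20],[0,0,-20],[0,0,-16],[0,0,-10],[0,0,-5],[0,0,0],[0,0,0]],"yaw":[0,0,0,0,0,0,0,0,0],"grip":[1,1,1,1,1,1,1,1,1]}'
```

```text
clock: 16.3
ee_pos: [0.5172, -0.0465, 0.0831]
eef_rot: [[0.149, -0.989, -0.015], [-0.989, -0.149, -0.008], [0.005, 0.016, -1.0]]
ft_force: [0.2, -0.2, 0.2]
opening: 0.0854
```

```bash
python3 -m creep '{"translation":[[-2,-1,-4],[-2,-0.5,-4],[0,0,-1],[0,0,0]],"yaw":[0,0,0,0],"grip":[1,1,1,1]}'; python3 -m creep '{"translation":[[0,0,0],[0,0,0],[0,0,0],[0,0,0],[0,0,0],[0,0,0],[0,0,0],[0,0,0],[0,0,0],[0,0,0]],"yaw":[0,0,0,0,0,0,0,0,0,0],"grip":[-1,-1,-1,-1,-1,-1,-1,-1,-1,-1]}'
```

```text
clock: 16.7
ee_pos: [0.5143, -0.0485, 0.0753]
eef_rot: [[0.149, -0.989, -0.011], [-0.989, -0.149, -0.009], [0.007, 0.012, -1.0]]
ft_force: [0.8, -0.5, 0.9]
opening: 0.0851
clock: 17.7
ee_pos: [0.5147, -0.0485, 0.0761]
eef_rot: [[0.149, -0.989, -0.01], [-0.989, -0.149, -0.008], [0.007, 0.011, -1.0]]
ft_force: [0.7, -0.7, 0.6]
opening: 0.0189
```

```bash
python3 -m creep '{"translation":[[-0.6,4,0],[-1.2,8,0],[-1.8,12,0],[-1.8,12,0],[-1.8,12,0],[-1.8,12,0],[-1.5,10,0],[-1.0,7,0],[-0.6,4,0],[0,0,0],[0,0,0]],"yaw":[0,0,0,0,0,0,0,0,0,0,0],"grip":[-1,-1,-1,-1,-1,-1,-1,-1,-1,-1,-1]}'; python3 k.py 2>/dev/null
```

```text
clock: 18.8
ee_pos: [0.501, 0.0407, 0.0761]
eef_rot: [[0.151, -0.988, -0.01], [-0.988, -0.151, -0.009], [0.007, 0.011, -1.0]]
ft_force: [0.1, -1.5, 1.2]
opening: 0.019
wrist z99 0.11215176870442344 rim 7795 0.11073387166671012 (array([0.5672, 0.1174, 0.0308]), np.float64(0.9)) rim_b (array([0.5677, 0.1152, 0.0283]), np.float64(1.6))
  grip 3743 ((510.7581787109375, 64.95551300048828), (88.78657531738281, 32.63093948364258), 71.08988952636719)
  plate 4308 [ 0.152  -0.0362] [0.5808 0.0521 0.0716]
top z99 nan rim 0 nan  rim_b 
  grip 0 
  plate 7  [0.6289 0.0581 0.0724]
scene z99 0.11303972197205361 rim 160 0.11062557490534897 (array([0.569 , 0.1186, 0.0309]), np.float64(1.6)) rim_b (array([0.5703, 0.1189, 0.0286]), np.float64(2.4))
  grip 105 ((525.1740112304688, 63.92515182495117), (91.30579376220703, 36.583412170410156), 51.04383850097656)
  plate 119 [ 0.1587 -0.0405] [0.5926 0.0535 0.0691]
[0.50099942 0.04068853 0.07612449]
```

The divider follows the hand. The plate line and the TCP both put the grip's middle about 66 mm from the stack's axis, so about 26.5 mm remain.

```bash
python3 -m creep '{"translation":[[-0.5,3,0],[-0.8,5,0],[-0.8,5,0],[-0.6,4,0],[-0.4,3,0],[0,0,0],[0,0,0]],"yaw":[0,0,0,0,0,0,0],"grip":[-1,-1,-1,-1,-1,-1,-1]}'; python3 k.py 2>/dev/null
```

```text
clock: 19.65
ee_pos: [0.4979, 0.0612, 0.0761]
eef_rot: [[0.15, -0.989, -0.01], [-0.989, -0.15, -0.009], [0.008, 0.011, -1.0]]
ft_force: [0.4, -2.1, -0.2]
opening: 0.0194
wrist z99 0.11220715991467545 rim 9612 0.11074240604525765 (array([0.5672, 0.1177, 0.0307]), np.float64(1.0)) rim_b (array([0.5678, 0.1158, 0.0278]), np.float64(1.7))
  grip 3713 ((497.0048522949219, 60.397987365722656), (25.151771545410156, 46.17142105102539), 8.172661781311035)
  plate 4187 [ 0.1522 -0.0153] [0.579  0.0728 0.0716]
top z99 nan rim 0 nan  rim_b 
  grip 0 
  plate 7  [0.6259 0.0785 0.0722]
scene z99 0.11343229880982954 rim 166 0.11072509071769726 (array([0.5694, 0.1187, 0.0311]), np.float64(1.7)) rim_b (array([0.5702, 0.1186, 0.0284]), np.float64(2.4))
  grip 111 ((507.39013671875, 79.33869934082031), (85.20242309570312, 35.02151870727539), 69.59527587890625)
  plate 115 [ 0.158  -0.0194] [0.5914 0.0741 0.0692]
[0.49785319 0.061233   0.07613994]
```

```bash
python3 -m creep '{"translation":[[-0.3,2,0],[-0.4,2.5,0],[-0.3,2,0],[0,0,0],[0,0,0],[0,0,0]],"yaw":[0,0,0,0,0,0],"grip":[-1,-1,-1,-1,-1,-1]}'; python3 k.py 2>/dev/null
```

```text
clock: 20.4
ee_pos: [0.4968, 0.0678, 0.0761]
eef_rot: [[0.149, -0.989, -0.01], [-0.989, -0.149, -0.009], [0.008, 0.011, -1.0]]
ft_force: [-0.4, -2.0, 0.3]
opening: 0.0191
wrist z99 0.11222205258154308 rim 10265 0.11071296946984176 (array([0.5672, 0.1178, 0.0307]), np.float64(0.9)) rim_b (array([0.5673, 0.1177, 0.0264]), np.float64(1.8))
  grip 3725 ((495.9529724121094, 66.88770294189453), (25.30892562866211, 46.199337005615234), 8.93162727355957)
  plate 3525 [ 0.1549 -0.0104] [0.5791 0.0793 0.0716]
top z99 nan rim 0 nan  rim_b 
  grip 0 
  plate 7  [0.6242 0.0852 0.0714]
scene z99 0.11294373779755622 rim 167 0.11066015703130117 (array([0.5692, 0.1187, 0.0309]), np.float64(1.6)) rim_b (array([0.5702, 0.119 , 0.0283]), np.float64(2.4))
  grip 104 ((496.71417236328125, 67.38777160644531), (28.863496780395508, 46.73884582519531), 5.188929080963135)
  plate 107 [ 0.1629 -0.0158] [0.5902 0.0803 0.0687]
[0.4968297  0.06782467 0.07611885]
```

By the TCP the face is now about 36 mm from the stack's axis (the target band is 28–43), and the stack hasn't moved. I'll release and retreat upward.

```bash
python3 -m creep '{"translation":[[0,0,0],[0,0,0],[0,0,0],[0,0,0],[0,0,0],[0,0,0]],"yaw":[0,0,0,0,0,0],"grip":[1,1,1,1,1,1]}';  python3 -m creep '{"translation":[[0,0,6],[0,0,12],[0,0,20],[0,0,25],[0,0,25],[0,0,20],[-5,-10,10],[-10,-20,0],[-5,-20,0],[0,-10,0],[0,0,0],[0,0,0]],"yaw":[0,0,0,0,0,0,0,0,0,0,0,0],"grip":[1,1,1,1,1,1,1,1,1,1,1,1]}'; python3 k.py 2>/dev/null
python3 - <<'E'
from h import *
a=cv2.resize(cv2.imread('pics/w_k.png'),(400,300));b=cv2.resize(cv2.imread('pics/scene_k.png')[190:310,280:440],(400,300),interpolation=cv2.INTER_CUBIC)
cv2.imwrite('pics/k2.png',np.hstack([a,b]))
p=robot.read_camera("scene")
for t in("keeper_face","keeper_grip","tray_pot","brush_pot","squeeze_bottle","tape","paint_pot"): print(t,[(round(d["confidence"],2),np.round(w(d["centre"],p)[:,0],3).tolist()) for d in robot.tip_of(t,p)[:2]])
E
```

```text
clock: 21.15
ee_pos: [0.4969, 0.0682, 0.0761]
eef_rot: [[0.149, -0.989, -0.01], [-0.989, -0.149, -0.009], [0.007, 0.011, -1.0]]
ft_force: [-0.0, -0.7, 0.0]
opening: 0.0855
clock: 22.35
ee_pos: [0.4729, 0.0047, 0.2007]
eef_rot: [[0.15, -0.989, -0.011], [-0.989, -0.15, -0.01], [0.008, 0.013, -1.0]]
ft_force: [0.0, -0.7, -0.3]
opening: 0.0855
wrist z99 0.11223073012838594 rim 1722 0.11083846736696462 (array([0.5669, 0.1176, 0.0309]), np.float64(0.9)) rim_b (array([0.5665, 0.1151, 0.0286]), np.float64(1.6))
  grip 994 ((513.8230590820312, 81.32182312011719), (75.11830139160156, 25.493183135986328), 38.20450210571289)
  plate 1572 [ 0.1551 -0.0115] [0.5813 0.0786 0.0685]
top z99 0.11584379536972832 rim 27 0.11026787278745376 (array([0.5675, 0.1101, 0.0377]), np.float64(1.1)) rim_b 
  grip 0 
  plate 3  [0.6264 0.0858 0.0721]
scene z99 0.1129974354154507 rim 170 0.11057467530281423 (array([0.5692, 0.119 , 0.0309]), np.float64(1.6)) rim_b (array([0.5702, 0.1186, 0.0286]), np.float64(2.3))
  grip 61 ((516.9244995117188, 80.72891235351562), (70.39494323730469, 23.37339973449707), 36.74150848388672)
  plate 103 [ 0.1606 -0.0144] [0.5913 0.0805 0.0689]
[0.47321367 0.00526294 0.20069402]
keeper_face [(0.67, [0.57, 0.081, 0.04])]
keeper_grip [(0.91, [0.493, 0.064, 0.087])]
tray_pot [(0.96, [0.563, 0.257, 0.006])]
brush_pot [(0.88, [0.794, -0.052, 0.003]), (0.28, [0.387, -0.213, 0.001])]
squeeze_bottle [(0.7, [0.434, 0.424, 0.004])]
tape [(0.79, [0.385, -0.215, -0.001])]
paint_pot [(0.62, [0.735, -0.258, 0.003])]
```

View pics/k2.png

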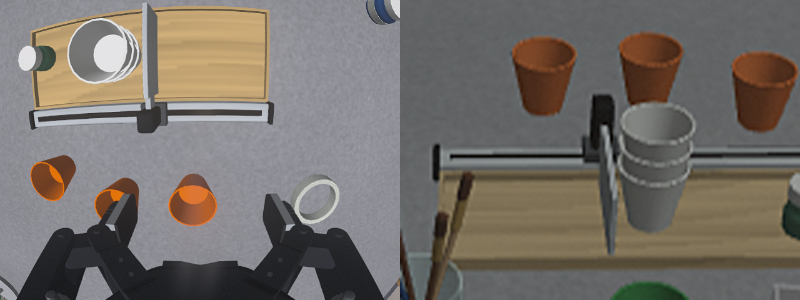

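The plate stands right beside the intact stack (scene half, plate at (607,190), stack at (655,165)), with a gap of about 3–4 mm. The bystanders are where they were, so I'm handing in.

```bash
python3 -c "
from rig import robot
print(robot.close_job())"
```

```text
the job is handed in; nothing more can be done
None
```

I nested the loose white cup in the stack and let go of it, then slid the divider by its grip until its plate stood just short of the stack. I released the grip, backed the arm off and handed the job in at about 23 s of the 53 s allowed. The hand-in gives no verdict.

- **Cup:** the top rim measured 0.111–0.112 m high, against 0.112 expected for a cup fully home. It was concentric to about 1–2 mm, and the pictures showed three evenly spaced rims.
- **Stack position:** its centre stayed within about 1–2 mm of where it was first measured.
- **Divider:** the face was about 36–37 mm from the stack's axis by the arm's position and the wrist camera, a gap of 3–4 mm (allowed band 28–43 mm). The scene camera put it 1–2 mm farther, still inside the band.
- **Bystanders:** the four loose ones and the tray pot that I re-measured were within about 5 mm of their first readings, which is detector noise. I did not measure the palette knife, but the arm came nowhere near it.

Two readings disagreed:
- **Top camera:** its last fit of the rim (centre 7–8 mm off in y, radius 38 mm) came from only 27 points with the arm in its view, so I did not use it.
- **Second rim:** direct fits of it in the last pictures were unreliable because the top cup hides most of it.

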